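# Roll the milling jar up onto the jar roller and bar it in

## Task

Load the bench jar roller: with two fingertips, gently roll the steel milling jar up the loading ramp, square to the lane, slowly and always under control so that it never runs away or rolls back down, until it drops home between the two rubber-tyred rollers. Then swing the red retaining bar all the way across behind it, against its catch, and leave everything clear. Only push: do not grip or lift the jar, and leave the other things on the bench where they are.

Things in the scene. Friction and masses are not known exactly. Their poses are not given: they have to be found in the camera images.
- jar_roller: Bench jar roller, fixed to the worktop, 290 mm long, 172 mm wide over its posts. Origin on the worktop under its middle line; its x axis points up the loading ramp (the way the jar must roll), y to the left of that, z up. An aluminium ramp with black tread strips leads to two rollers and a white drive housing. All offsets below are in this frame, in metres.
- ramp_foot (a point): Middle of the ramp's lower edge, x -0.100, z 0.0005 (axes as the jar roller's). The ramp rises at 10.4 degrees. The lane lies between side flanges (4 mm thick) that stand 12 mm above the ramp; it is 136 mm wide at the foot, narrows evenly to 116 mm at x -0.055 and stays so, thus centring the jar. Nothing stands before the foot but the worktop.
- ramp_top (a point): Middle of the ramp's upper edge, x 0.029, z 0.024 (axes as the jar roller's). On the ramp the jar's centre stands at height 0.031 + 0.184 (x + 0.100), x and z in the jar roller's frame. The flanges' top edges reach z 0.036 here.
- front_roller_crown (a point): Top of the front roller, x 0.0427, z 0.027. Both rollers are rubber-tyred, lie along y, turn freely, radius 10 mm, axes at z 0.017, x 0.0427 and 0.0867, between grey cheeks 36 mm high. The jar's centre passes over this crown at x 0.043, z 0.057 and from there drops 7 mm into the seat by itself.
- roller_seat (a point): Where the jar's centre lies when it is home between the two rollers: x 0.0647, y 0, z 0.0504 (axes as the jar roller's).
- stop_face (a point): Middle of the black bumper on the drive housing's face, x 0.099, z 0.040: the stop behind the rear roller; the seated jar is 4 mm short of it. The housing is 60 mm deep, 136 mm wide and 61 mm high, its dial 71 mm.
- milling_jar: Smooth polished steel milling jar (friction about 0.35) with a blue ribbed lid flush with its side, a plain cylinder, 60 mm diameter, 100 mm long, 0.4 to 0.85 kg, lying before the foot of the ramp, axis across the ramp to within 12 degrees. Origin at its centre, own y along the cylinder's axis. It rolls freely, and back down the ramp if let go. Two fingers apart along its length keep it square.
- retaining_bar (a joint): Hinge of the red retaining bar, upright axis on the post left of the ramp's top: 0 = closed, bar straight across the lane behind the seated jar, against its catch; 1.57 = bar back along the left of the ramp, parallel to it. Starts at 1.6 to 2.0, swung somewhat outward; limits 0 and 2.1. It stays where it is left; under 1 N at its end moves it.
- bar_pivot (a point): Point on the bar's hinge axis at the bar's mid height: x 0.0247, y 0.076, z 0.052 in the jar roller's frame. It turns with the bar, whose free end lies along the point's own -y.
- bar_end (a point): Point in the bar 138 mm from the hinge axis, under its black thumb stud (10 mm across, from the bar's top up to z 0.079). The bar is a flat strip 7 mm thick, 14 mm high (z 0.045 to 0.059), ending 150 mm from the hinge axis. Nothing stands above or outside the bar, and fingertips may reach to z 0.040 along its whole sweep over the flanges.
- cup_red: Bystander, to be left alone: a specimen cup with a red screw lid, 60 mm across, 67 mm tall; origin at the middle of its underside
- cup_blue: Bystander, to be left alone: a specimen cup with a blue screw lid, 60 mm across, 67 mm tall; origin at the middle of its underside
- saline_bottle: Bystander, to be left alone: a white dropper bottle with a red rubber bulb, 35 mm across, 112 mm tall; origin at the middle of its underside
- kit_box: Bystander, to be left alone: a small white carton, 50x70x56 mm; origin at the middle of its underside
- marker: Bystander, to be left alone: a white marker pen with a blue cap, lying, 13x132x14 mm, long along its own y; origin at the middle of its underside
- tweezers: Bystander, to be left alone: steel forceps lying flat, 17x128x8 mm, long along their own y; origin at the middle of its underside
There are look-alikes about, which are no part of the job. Leave any turquoise look-alike of the milling_jar alone.

How it is judged:
On the way, in this order (a step that is already met when the one before it is completed fails the run):
1. the jar is pushed by the fingers half way up the ramp (x of milling_jar in the frame of jar_roller between -0.05 and 0.03 m and contact force between the fingers and milling_jar above 0.2 N), for 0.1 s.
2. the jar lies home between the two rollers (x of milling_jar in the frame of jar_roller between 0.0587 and 0.0707 m and z of milling_jar in the frame of jar_roller between 0.045 and 0.055 m and y of milling_jar in the frame of jar_roller between -0.01 and 0.01 m and angle between the y axis of milling_jar and the y axis of jar_roller, either way round below 0.08 rad and linear speed of milling_jar below 0.03 m/s), for 0.3 s.
3. the retaining bar is swung across behind the jar (all of step 2 and value of joint retaining_bar below 0.08 rad), for 0.2 s.
At the end, for the whole second after the job is handed in: The jar lies at rest between the two rollers (centre within 6 mm of the seat along the ramp, 5 mm in height and 10 mm sideways, axis within 0.08 rad of the rollers') and the retaining bar is closed to within 0.08 rad (all of step 3); the robot touches nothing.
It fails at once if the jar runs away or is thrown: faster than 0.25 m/s before it has reached the rollers (x of milling_jar in the frame of jar_roller below 0.03 m and linear speed of milling_jar above 0.25 m/s).
It fails at once if the jar is lifted off the worktop, ramp or rollers (1 to 2 cm) ((x of milling_jar in the frame of jar_roller below -0.11 m and z of milling_jar in the frame of jar_roller above 0.044 m) or (x of milling_jar in the frame of jar_roller below -0.04 m and z of milling_jar in the frame of jar_roller above 0.055 m) or z of milling_jar in the frame of jar_roller above 0.071 m).
It fails at once if the jar is gripped or pushed harder than 25 N (contact force between the fingers and milling_jar above 25 N).
It fails at once if the jar is stood on end or slewed across the lane (more than 0.45 rad) (angle between the y axis of milling_jar and the y axis of jar_roller, either way round above 0.45 rad).
It fails at once if a bystander is moved more than 2 cm (distance of any of cup_red, cup_blue, saline_bottle, kit_box, marker, tweezers from where it was at the start of the episode above 0.02 m).
It also fails if it takes over 54 s, if anything falls off the work surface, if the arm or the gripper's body presses on something with over 40 N, if the wrist force passes 120 N, or if a joint passes its speed limit or range.

## Robot

A 7-joint arm with a two-finger parallel gripper is mounted at the origin on a cart in front of the work surface, level with it; the furniture and walls round the work are solid. World frame = base frame: x ahead of the robot, y to its left, z up, the work surface at z = 0. Lengths are in m, angles in rad, forces in N, time in s.
With the tool pointing down it reaches from about 0.4 to 0.875 m from the base axis. Payload 19.3 kg.
Tool frame: the origin (TCP) lies midway between the tips of the shut fingers; the grasp point (between the pads) lies 19 mm behind it (bot.tcp_to_grasp is the z of the grasp point in the tool frame, in m); z points along the fingers, y is the line along which they close (so a half turn about z gives the same grasp; the last joint's range is limited). The gripper opens to 85 mm and grips with 20 to 120 N. Pads are 22 mm wide; open, the fingers measure 114 mm over their backs; the gripper's body (76 mm by 85 mm) begins 54 mm behind the grasp point. The pads swing forward as they close: fully open they stand 13 mm farther back than shut.
Start: joints at [-1.209, 0.521, -0.036, 1.599, 0.021, 1.021, -0.113], TCP at [0.262, 0.568, 0.231] pointing down, gripper open.
Joint ranges: [-2.91, 2.91], [-0.3, 2.13], [-1.5, 1.42], [0.17, 2.43], [-1.26, 4.41], [0.16, 1.93], [-2.52, 2.52]. Speed limits (rad/s): [1.89, 1.89, 2.39, 2.39, 3.01, 3.01, 3.01].

## Interface

Orientations are given as a unit quaternion [w, x, y, z].
In Python, from rig import bot, snapshot, camera_info gives the robot as it stands.
- The arm moves only by the tool arm_command, never from a script. Its arguments are lists of equal length, an entry for each row: "delta_pos": the shift along the tool's x, y, z in mm, a list of three; "roll": the turn about the tool's z in degrees. A call has exactly 8 rows; each row shifts and turns the commanded pose from where the row before left it, along the tool's axes as they then stand; what a row does not reach is not made up. A row lasts 1/8 s, in which the tool goes at most 62.5 mm and 10.7 degrees, less where a joint would pass 70% of its speed; a pose out of reach is approached as far as the arm can. A call is refused whole if a number of a shift passes 62.5 or a number of a turn 10.7, either way. A call with a gripper value outside its range is refused whole. "claw" is the finger opening in mm, from 0 to 85.4, set as the call begins (left out, the last holds). The fingers move at their own pace and stop on an object; the grip force is fixed at half the most. Time passes only in rows, so rows that do not move let the fingers close, or fill a call up. It gives the time, the measured TCP pose, the force, the opening and the grip force at its end, in the units of the state.
- bot.get_state(): the state, without advancing time (a new reading comes with each control period).
- snapshot(name): name is "scene" or "top"; returns the picture (420x560x3 uint8, red, green, blue); there is no depth.
- camera_info(name): a dict with "mtx" (3x3 intrinsics, pixels), "eye" and "rotation" of the camera in the world. Camera axes: x right, y down, z forward; pixel columns grow to the right and rows downward; lengths in m; the calibration is good to about 2 mm. A picture is of the moment at which its call begins. camera_info takes no time and is no camera call.
- bot.finish_job(): hands the job in; it is judged then, once.
The state is a dict: "time_s": time; "qpos": joint angles; "qd": joint speeds; "effort": joint torques, N m; "position": TCP position; "tool_rot": TCP orientation; "wrist_force": force on the tool from outside, world axes, zero at the start; "torque": the same for the moment, N m; "grip_width": finger opening in m; "finger_force": force on a finger pad.
Only numpy, scipy, OpenCV 4.12 (cv2) and the standard library are available. Lean on these libraries where they do the work, as an engineer would, in place of code of your own. Each camera call takes 0.05 s, during which the arm holds its last target. There are 200 camera calls.

## Working session

There is one attempt and no reset: what is moved stays moved. The work goes in short steps, Python scripts to look and compute and a tool call to move; the robot and the scene stay as the last step left them, time stands still between calls to the robot, and variables do not carry over. Pictures are saved under pics/ and viewed, at most 10 in all, crops included, and the job is handed in when it is done.

Besides the shell and the picture viewer there is one more tool, called after ">>>" as name(argument=value, ...), one argument or row to a line, values as JSON. arm_command: Moves the arm, as the interface text tells. Its arguments: {"type":"object","properties":{"delta_pos":{"type":"array"},"roll":{"type":"array"},"claw":{"type":"number"}},"required":["delta_pos","roll"]}

```bash
mkdir -p pics; python3 - <<'E'
from rig import bot,snapshot,camera_info
import cv2,numpy as np
for n in("scene","top"):
    i=snapshot(n);cv2.imwrite(f"pics/{n}0.png",cv2.cvtColor(i,cv2.COLOR_RGB2BGR))
    c=camera_info(n);print(n,{k:np.round(v,4).tolist() for k,v in c.items() if k in("mtx","eye","rotation")})
print(bot.get_state())
E
```

```text
scene {'mtx': [[395.4246, 0.0, 280.7253], [0.0, 395.4246, 205.0461], [0.0, 0.0, 1.0]], 'eye': [-0.0323, 0.8608, 0.5598], 'rotation': [0.1839, -0.3201, 0.8166, -0.4438]}
top {'mtx': [[459.0727, 0.0, 279.1218], [0.0, 459.0727, 197.8231], [0.0, 0.0, 1.0]], 'eye': [0.4602, 0.2638, 0.9834], 'rotation': [0.0358, -0.7048, 0.708, -0.0253]}
{'time_s': 0.1, 'qpos': array([-1.20919856,  0.52191448, -0.0363181 ,  1.59992433,  0.02119431,
        1.0211415 , -0.11281154]), 'qd': array([ 0.0003962 , -0.00229873, -0.0014234 , -0.00215798,  0.00133077,
       -0.00065197,  0.00031925]), 'effort': array([ 2.32660394e-03, -9.28491497e+01,  1.98351078e+00, -3.70538306e+01,
        1.81486766e-02,  5.42421243e-03,  2.25189552e-05]), 'position': array([0.26147425, 0.56734616, 0.23081784]), 'tool_rot': array([-7.24714216e-05,  2.14242141e-01,  9.76780453e-01, -4.96174217e-04]), 'wrist_force': array([ 0.26562833, -0.25527644,  0.19232361]), 'torque': array([-0.02592427,  0.02785277, -0.05748588]), 'finger_force': 0.0, 'grip_width': 0.0855534095700559}
```

View pics/scene0.png

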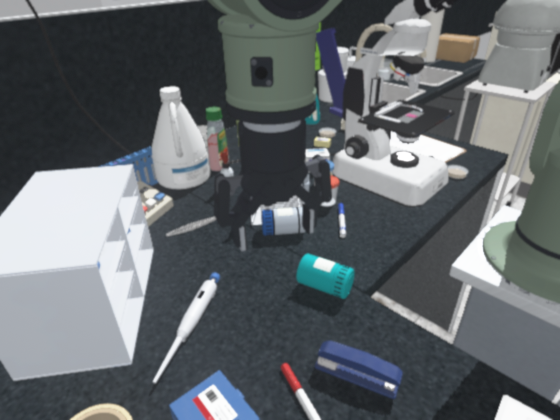

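View pics/top0.png

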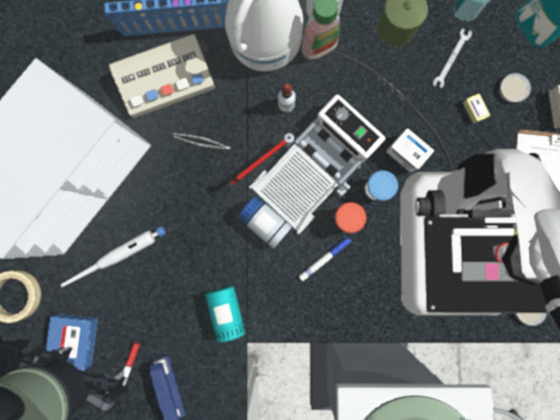

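Top view: ramp runs from about (265,215) up-right to the housing (352,125). The steel jar is at (263,220), the red bar runs (288,138) to (233,182), and the cups are at (382,186) and (350,218). The turquoise look-alike is at (225,313). I'll zoom in to read features.

```bash
python3 - <<'E'
import cv2
i=cv2.imread("pics/top0.png")
cv2.imwrite("pics/crop0.png",cv2.resize(i[92:242,220:420],None,fx=4,fy=4,interpolation=cv2.INTER_CUBIC))
E
```

```text
(no output)
```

View pics/crop0.png

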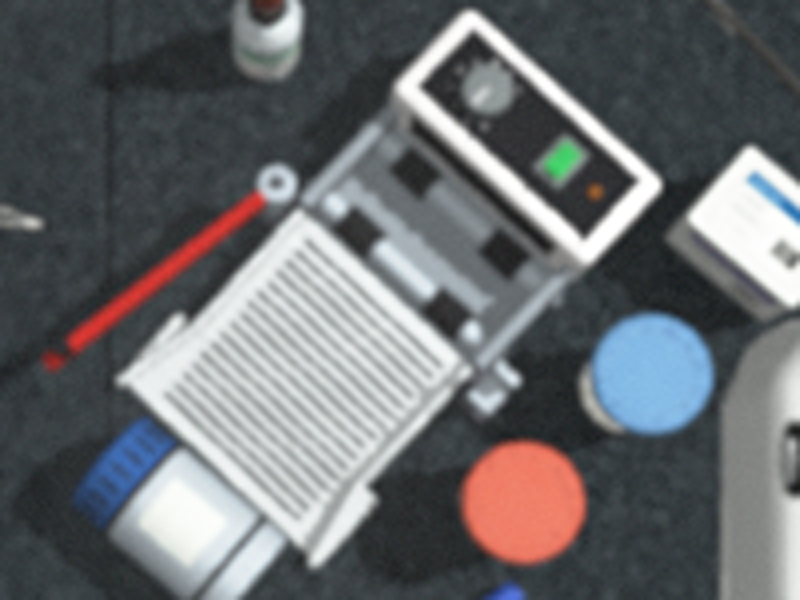

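The crop shows, in crop pixels: housing top corners (470,12), (397,90), (585,265), (661,185); ramp top edge corners (303,212), (468,370); hinge (277,183); stud near (75,345). I'll fit the pose, then check it with overlays in both views.

```bash
cat > h.py <<'E'
import numpy as np,cv2
from scipy.spatial.transform import Rotation as Ro
from scipy.optimize import least_squares
from rig import bot,snapshot,camera_info
def proj(n,P):
    c=camera_info(n);q=np.array(c["rotation"])
    R=q if q.shape==(3,3) else Ro.from_quat(q,scalar_first=True).as_matrix()
    p=(np.atleast_2d(P)-c["eye"])@R; p=p@np.array(c["mtx"]).T
    return p[:,:2]/p[:,2:]
def w(pose,P):
    P=np.atleast_2d(np.array(P,float)); c,s=np.cos(pose[2]),np.sin(pose[2])
    return np.c_[pose[0]+c*P[:,0]-s*P[:,1],pose[1]+s*P[:,0]+c*P[:,1],P[:,2]]
def cyl(j):  # jar outline points; j=x,y,axis-yaw (own y)
    t=np.linspace(0,2*np.pi,40);out=[]
    for e in(-.05,.05): out.append(np.c_[.03*np.cos(t),0*t+e,.03+.03*np.sin(t)])
    return [w(j,o) for o in out]
E
cat > fit.py <<'E'
from h import *
f=lambda a:np.array([220,92])+(np.array(a)+.5)/4-.5
obs=f([[470,12],[397,90],[585,265],[661,185],[303,212],[468,370],[277,183]])
def model(p):
    a=p[3];return w(p,[[a+.06,.068,.061],[a,.068,.061],[a,-.068,.061],[a+.06,-.068,.061],[.029,.06,.03],[.029,-.06,.03],[.0247,.076,.062]])
r=least_squares(lambda p:(proj("top",model(p))-obs).ravel(),[.62,.2,-.75,.1],loss='soft_l1')
print(r.x,np.round(r.fun.reshape(-1,2),1).tolist());p=r.x
np.save("pose.npy",p[:3])
# stud
g=f([75,345]); th=least_squares(lambda t:(proj("top",w(p,[.0247-.138*np.sin(t[0]),.076-.138*np.cos(t[0]),.079]))-g).ravel(),[1.8])
print("bar",th.x,th.fun)
# jar from outline corners (lid-left, lid-right, far ends) -> axis centre
i=snapshot("top");hsv=cv2.cvtColor(i,cv2.COLOR_RGB2HSV)
m=np.zeros(i.shape[:2],np.uint8); m[192:250,232:300]=1
blue=cv2.inRange(hsv,(100,110,40),(125,255,255))*m
print("lid mean",np.argwhere(blue>0).mean(0)[::-1],(blue>0).sum())
# jar fit: outline by four silhouette corners
oc=np.array([[256,197],[240,214],[289,231],[271,247]],float)
def jm(j):
    ca=[proj("top",x) for x in cyl(j)];return ca
def res(j):
    H=np.vstack(jm(j)).astype(np.float32);H=cv2.convexHull(H)
    return [cv2.pointPolygonTest(H,tuple(map(float,o)),True) for o in oc]
jj=least_squares(res,[.47,.30,p[2]],diff_step=1e-3)
print("jar",jj.x,jj.fun)
np.save("jar.npy",jj.x)
def over(n,jar):
    i=cv2.cvtColor(snapshot(n),cv2.COLOR_RGB2BGR)
    k=4;c=proj(n,w(p,[0,0,0]))[0];x0,y0=int(max(c[0]-90,0)),int(max(c[1]-60,0))
    b=cv2.resize(i[y0:y0+150,x0:x0+200],None,fx=k,fy=k,interpolation=cv2.INTER_CUBIC)
    T=lambda q:((q-[x0,y0]+.5)*k-.5).round().astype(int)
    for P in ([[-.1,.068,.0005],[-.055,.058,.009],[.029,.058,.024],[.029,-.058,.024],[-.055,-.058,.009],[-.1,-.068,.0005]],[[p[3],.068,.061],[p[3]+.06,.068,.061],[p[3]+.06,-.068,.061],[p[3],-.068,.061]],[[.0427,-.05,.027],[.0427,.05,.027]]):
        cv2.polylines(b,[T(proj(n,w(p,P)))],True,(0,255,0),1)
    t=th.x[0];cv2.polylines(b,[T(proj(n,w(p,[[.0247,.076,.059],[.0247-.15*np.sin(t),.076-.15*np.cos(t),.059]])))],True,(255,255,0),1)
    H=cv2.convexHull(np.vstack([T(proj(n,x)) for x in cyl(jar)]).astype(np.int32));cv2.polylines(b,[H],True,(0,255,255),1)
    return b
b1=over("top",jj.x);b2=over("scene",jj.x)
cv2.imwrite("pics/ov1.png",cv2.resize(np.vstack([b1,b2]),None,fx=.5,fy=.5,interpolation=cv2.INTER_AREA)); cv2.imwrite("pics/ovt.png",b1)
d=w([0,0,-p[2]],[[jj.x[0]-p[0],jj.x[1]-p[1],0]]);print("jar in roller",d,jj.x[2]-p[2])
E
python3 fit.py
```

```text
[ 0.59236483  0.22023353 -0.76949274  0.10093365] [[0.1, -1.5], [-1.8, -0.3], [0.0, 1.4], [1.2, 0.3], [-0.0, 0.0], [0.3, -0.3], [-0.3, 0.2]]
bar [1.67282349] [-2.7074889   2.28898297]
lid mean [249.80745342 208.82298137] 322
jar [ 0.4922463   0.30897428 -0.93124243] [ 0.20055581 -0.066409   -0.08416263  0.20583535]
jar in roller [[-0.13365475 -0.00592031  0.        ]] -0.16174969778384019
```

View pics/ovt.png

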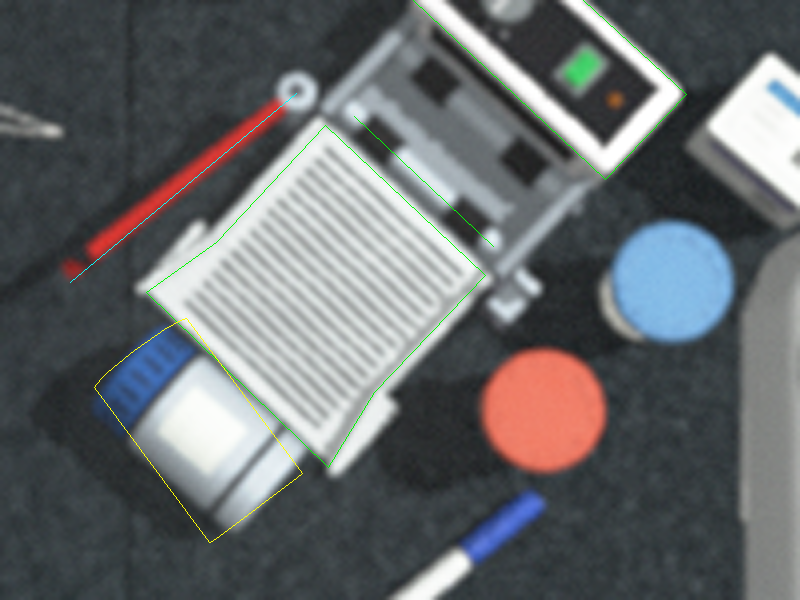

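View pics/ov1.png

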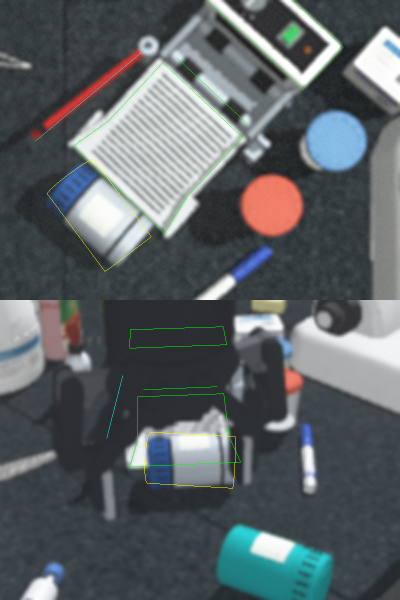

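Ramp and housing fit well, but the bar is about 3 px off and my jar outline is turned too far. The jar corners in this crop are really near (97,400), (225,525), (300,440), (172,325). Refitting both.

```bash
cat > fit2.py <<'E'
from h import *
p=np.load("pose.npy");c=proj("top",w(p,[0,0,0]))[0];x0,y0=int(c[0]-90),int(c[1]-60)
oc=np.array([x0,y0])+(np.array([[99,399],[225,524],[302,438],[172,324],[160,463],[130,358],[262,483]])+.5)/4-.5
def res(j):
    H=cv2.convexHull(np.vstack([proj("top",x) for x in cyl(j)]).astype(np.float32))
    return [cv2.pointPolygonTest(H,tuple(map(float,o)),True) for o in oc]
jj=least_squares(res,[.4922,.309,p[2]],diff_step=1e-3,loss='soft_l1')
d=w([0,0,-p[2]],[[jj.x[0]-p[0],jj.x[1]-p[1],0]]);print("jar",jj.x,np.round(jj.fun,2),"in roller",d,jj.x[2]-p[2])
g=np.array([x0,y0])+(np.array([92,250])+.5)/4-.5 # red bar's end of visible red, stud beyond
print(proj("top",w(p,[.0247,.076,.059])),x0,y0,g)
for t in(1.65,1.7,1.75,1.8,1.85):print(t,((proj("top",w(p,[[.0247-.15*np.sin(t),.076-.15*np.cos(t),.059],[.0247-.138*np.sin(t),.076-.138*np.cos(t),.079]]))-[x0,y0])*4).round().tolist())
s=bot.get_state();R=Ro.from_quat(s["tool_rot"],scalar_first=True).as_matrix()
print("tool y angle",np.degrees(np.arctan2(R[1,1],R[0,1])),"roller y angle",np.degrees(p[2])+90)
for X in(-.195,):
  T=w(p,[X,d[0,1],0.])[0];print("target",T)
E
python3 fit2.py
```

```text
jar [ 0.49421353  0.30470924 -0.77073361] [ 0.43  0.18  0.    0.8  -0.2  -0.03  4.32] in roller [[-0.12927427 -0.00761499  0.        ]] -0.0012408775130788863
[[288.5222755 137.9367275]] 215 115 [237.625 177.125]
1.65 [[73.0, 286.0], [87.0, 265.0]]
1.7 [[64.0, 275.0], [78.0, 255.0]]
1.75 [[55.0, 263.0], [70.0, 244.0]]
1.8 [[47.0, 251.0], [62.0, 233.0]]
1.85 [[39.0, 238.0], [55.0, 221.0]]
tool y angle 65.25685664988409 roller y angle 45.91131386910101
target [0.44700512 0.35043929 0.        ]
```

>>> arm_command(
  delta_pos=[
    [0, 0, 0],
    [0, 0, 0],
    [-47, -4.5, 0],
    [-47, -4.5, 5],
    [-48, -4.5, 5],
    [-47, -4.5, 5],
    [-47, -4.5, 5],
    [-48, -4.5, 5],
  ],
  roll=[9.7, 9.65, 0, 0, 0, 0, 0, 0],
  claw=50,
)

```text
time_s: 1.25
position: [0.4476, 0.3495, 0.2062]
tool_rot: [0.0, 0.375, 0.927, 0.0]
wrist_force: [-0.4, 0.5, -0.2]
grip_width: 0.0499
finger_force: 0.0
```

```bash
cat > st.py <<'E'
from h import *
p=np.load("pose.npy")
s=bot.get_state();R=Ro.from_quat(s["tool_rot"],scalar_first=True).as_matrix()
P=s["position"];print("t",s["time_s"],"in roller mm",np.round(1e3*w([0,0,-p[2]],[P-[p[0],p[1],0]]),1),"yerr deg",np.degrees(np.arctan2(R[1,1],R[0,1])-p[2])-90,"width",s["grip_width"],"F",np.round(w([0,0,-p[2]],[s["wrist_force"]]),1),s["qpos"].round(2))
E
python3 st.py
```

```text
t 1.25 in roller mm [[-193.9   -7.9  206.2]] yerr deg 0.009892514994092494 width 0.04990662876401273 F [[-0.6  0.1 -0.2]] [-0.83  0.46  0.09  1.78 -0.05  0.9   0.08]
```

>>> arm_command(
  delta_pos=[
    [0, 3, 30],
    [0, 0, 30],
    [0, 0, 30],
    [0, 0, 30],
    [0, 0, 30],
    [0, 0, 25],
    [0, 0, 10],
    [0, 0, 5],
  ],
  roll=[0, 0, 0, 0, 0, 0, 0, 0],
)

```text
time_s: 2.25
position: [0.449, 0.3528, 0.0163]
tool_rot: [0.0, 0.375, 0.927, -0.0]
wrist_force: [1.0, -0.2, 0.3]
grip_width: 0.05
finger_force: 0.0
```

```bash
cat > pic.py <<'E'
from h import *
import sys
p=np.load("pose.npy");o=[]
for n in("top","scene"):
    i=cv2.cvtColor(snapshot(n),cv2.COLOR_RGB2BGR);c=proj(n,w(p,[-.03,0,.03]))[0];x0,y0=int(max(c[0]-66,0)),int(max(c[1]-90,0))
    o.append(cv2.resize(i[y0:y0+180,x0:x0+132],(396,540),interpolation=cv2.INTER_CUBIC));print(n,x0,y0)
cv2.imwrite(sys.argv[1],np.hstack(o))
E
python3 pic.py pics/a1.png; python3 st.py
```

```text
top 230 94
scene 212 107
t 2.35 in roller mm [[-195.3   -4.5   16.5]] yerr deg -0.007491822342572618 width 0.04991876987114561 F [[ 0.   0.5 -0.3]] [-0.8   0.75  0.05  1.88 -0.07  0.52  0.09]
```

View pics/a1.png

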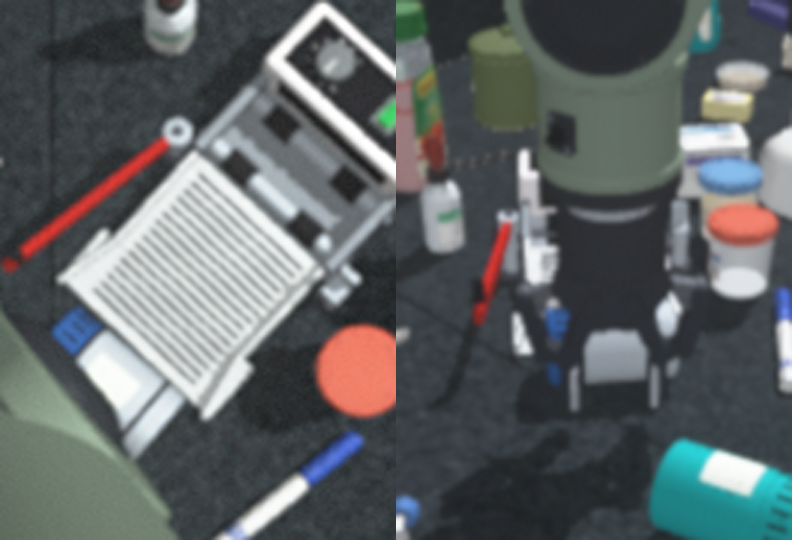

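The scene view shows both fingertips, at (575,390) and (655,390), behind the jar, centred and square to it. Approaching slowly.

>>> arm_command(
  delta_pos=[
    [-4, 0, 0],
    [-4, 0, 0],
    [-4, 0, 0],
    [-3, 0, 0],
    [-2, 0, 0],
    [-2, 0, 0],
    [-2, 0, 0],
    [-2, 0, 0],
  ],
  roll=[0, 0, 0, 0, 0, 0, 0, 0],
)

```text
time_s: 3.35
position: [0.4654, 0.3367, 0.0163]
tool_rot: [0.0, 0.375, 0.927, 0.0]
wrist_force: [-0.8, -0.2, 1.0]
grip_width: 0.0502
finger_force: 0.0
```

>>> arm_command(
  delta_pos=[
    [-2, 0, 0],
    [-2, 0, 0],
    [-2, 0, 0],
    [-2, 0, 0],
    [-2, 0, 0],
    [-2, 0, 0],
    [-2, 0, 0],
    [-2, 0, 0],
  ],
  roll=[0, 0, 0, 0, 0, 0, 0, 0],
)

```text
time_s: 4.35
position: [0.477, 0.3256, 0.0163]
tool_rot: [0.0, 0.375, 0.927, 0.0]
wrist_force: [-0.6, 0.0, 0.2]
grip_width: 0.0502
finger_force: 0.1
```

```bash
python3 st.py
```

```text
t 4.35 in roller mm [[-156.1   -4.6   16.3]] yerr deg -0.0053830943814006105 width 0.05024537512482513 F [[-0.4 -0.4  0.2]] [-0.73  0.75  0.04  1.86 -0.06  0.53  0.15]
```

>>> arm_command(
  delta_pos=[
    [-3, 0, 0],
    [-3, 0, 0],
    [-3, 0, 0],
    [-3, 0, 0],
    [-3, 0, -0.5],
    [-3, 0, -0.5],
    [-3, 0, -0.5],
    [-3, 0, -0.5],
  ],
  roll=[0, 0, 0, 0, 0, 0, 0, 0],
)

```text
time_s: 5.35
position: [0.4942, 0.3088, 0.0183]
tool_rot: [-0.0, 0.375, 0.927, 0.0]
wrist_force: [-1.6, 3.6, 2.1]
grip_width: 0.0502
finger_force: 1.9
```

```bash
python3 pic.py pics/a2.png; python3 st.py
```

```text
top 230 94
scene 212 107
t 5.45 in roller mm [[-131.6   -4.8   18.3]] yerr deg -0.04016030302223328 width 0.0501388622849053 F [[-1.5  0.7  0.1]] [-0.69  0.76  0.04  1.85 -0.05  0.54  0.19]
```

View pics/a2.png

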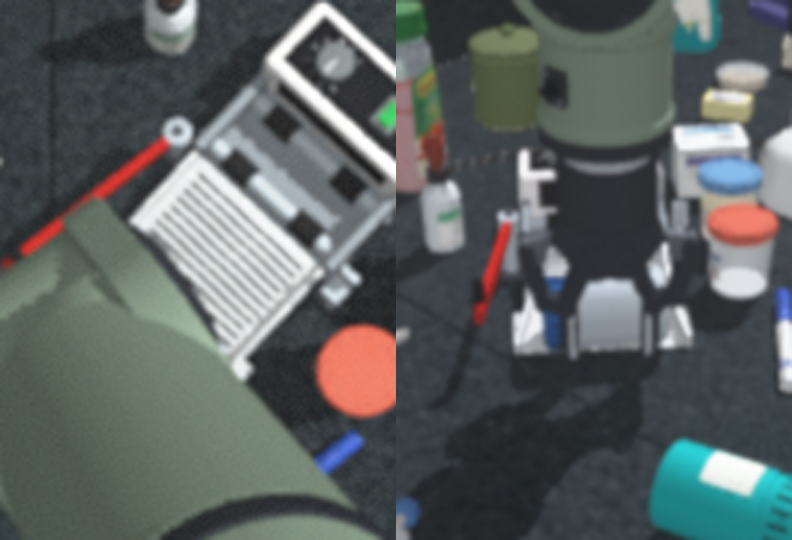

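Jar is square on the ramp foot, with fingertips at (575,350) and (650,350). I'll keep pushing along the slope.

>>> arm_command(
  delta_pos=[
    [-4, 0, -0.7],
    [-4, 0, -0.7],
    [-4, 0, -0.8],
    [-4, 0, -0.7],
    [-4, 0, -0.7],
    [-4, 0, -0.8],
    [-4, 0, -0.7],
    [-4, 0, -0.8],
  ],
  roll=[0, 0, 0, 0, 0, 0, 0, 0],
)

```text
time_s: 6.45
position: [0.5173, 0.2864, 0.0242]
tool_rot: [0.0, 0.375, 0.927, -0.0]
wrist_force: [-2.7, 2.1, 1.9]
grip_width: 0.0502
finger_force: 2.2
```

```bash
python3 st.py
```

```text
t 6.45 in roller mm [[-100.    -4.7   24.2]] yerr deg -0.0031146245485729196 width 0.05018647343689179 F [[-3.4 -0.3  1.9]] [-0.63  0.75  0.04  1.82 -0.05  0.57  0.23]
```

>>> arm_command(
  delta_pos=[
    [-4, 0, -0.7],
    [-4, 0, -0.7],
    [-4, 0, -0.8],
    [-4, 0, -0.7],
    [-4, 0, -0.7],
    [-4, 0, -0.8],
    [-4, 0, -0.7],
    [-4, 0, -0.8],
  ],
  roll=[0, 0, 0, 0, 0, 0, 0, 0],
)

```text
time_s: 7.45
position: [0.5402, 0.2642, 0.0301]
tool_rot: [-0.0, 0.375, 0.927, -0.0]
wrist_force: [-3.0, 3.9, 2.9]
grip_width: 0.0498
finger_force: 2.2
```

>>> arm_command(
  delta_pos=[
    [-4, 0, -0.7],
    [-4, 0, -0.7],
    [-4, 0, -0.8],
    [-4, 0, -0.7],
    [-4, 0, -0.7],
    [-4, 0, -0.8],
    [-4, 0, -0.7],
    [-4, 0, -0.8],
  ],
  roll=[0, 0, 0, 0, 0, 0, 0, 0],
)

```text
time_s: 8.45
position: [0.5632, 0.2419, 0.036]
tool_rot: [-0.0, 0.375, 0.927, -0.0]
wrist_force: [-3.4, 2.5, 2.2]
grip_width: 0.0501
finger_force: 2.2
```

```bash
python3 st.py
```

```text
t 8.45 in roller mm [[-36.   -4.7  36. ]] yerr deg -0.0046029154045754694 width 0.05006009094127064 F [[-4.2 -0.5  2.2]] [-0.52  0.76  0.03  1.76 -0.03  0.62  0.33]
```

>>> arm_command(
  delta_pos=[
    [-3, 0, -0.6],
    [-3, 0, -0.6],
    [-3, 0, -0.5],
    [-3, 0, -0.6],
    [-3, 0, -0.5],
    [-3, 0, -0.6],
    [-3, 0, -0.6],
    [-3, 0, -0.5],
  ],
  roll=[0, 0, 0, 0, 0, 0, 0, 0],
)

```text
time_s: 9.45
position: [0.5805, 0.2253, 0.0405]
tool_rot: [0.0, 0.375, 0.927, -0.0]
wrist_force: [-2.2, 3.1, 1.3]
grip_width: 0.0495
finger_force: 1.6
```

>>> arm_command(
  delta_pos=[
    [-2, 0, 0],
    [-2, 0, 0],
    [-2, 0, 0],
    [-2, 0, 0],
    [-2, 0, 0],
    [-2, 0, 0],
    [-2, 0, 0],
    [-2, 0, 0],
  ],
  roll=[0, 0, 0, 0, 0, 0, 0, 0],
)

```text
time_s: 10.45
position: [0.592, 0.2141, 0.0405]
tool_rot: [0.0, 0.375, 0.927, -0.0]
wrist_force: [-0.2, -0.6, -0.4]
grip_width: 0.0498
finger_force: 0.0
```

```bash
python3 pic.py pics/a3.png; python3 st.py
```

```text
top 230 94
scene 212 107
t 10.55 in roller mm [[ 4.1 -4.7 40.5]] yerr deg -0.02600684814844101 width 0.049934482409889146 F [[-0.6 -0.1 -0.2]] [-0.46  0.77  0.03  1.71 -0.03  0.66  0.38]
```

View pics/a3.png

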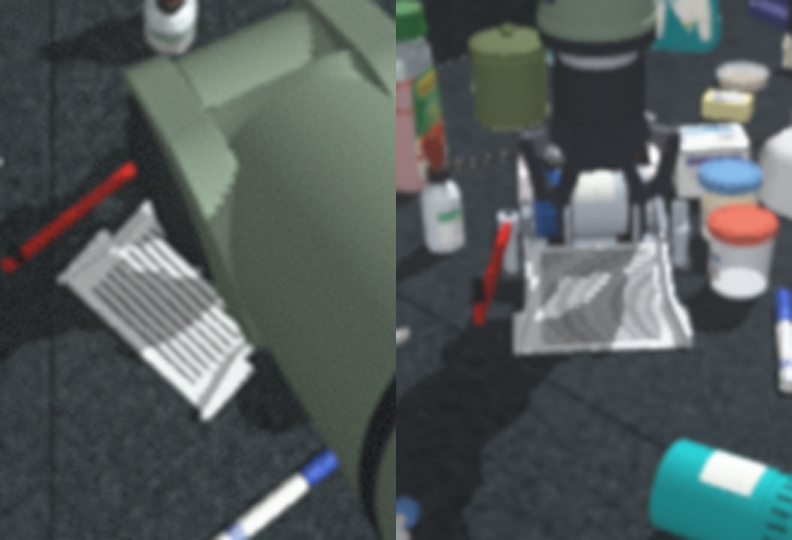

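Contact force is zero and the jar has gone over the crown; at (600,200) in the scene half it sits ahead of the fingers. Backing off, lifting, and moving to the outside of the bar.

>>> arm_command(
  delta_pos=[
    [8, 0, 0],
    [8, 0, -10],
    [12, 0, -27],
    [12, 0, -28],
    [12, 31, 0],
    [12, 32, 0],
    [11, 32, 0],
    [11, 32, 0],
  ],
  roll=[0, 0, 0, 0, 0, 0, 0, 0],
)

```text
time_s: 11.55
position: [0.6182, 0.3671, 0.1064]
tool_rot: [0.0, 0.375, 0.927, 0.0]
wrist_force: [0.1, -0.7, -0.2]
grip_width: 0.0501
finger_force: 0.0
```

```bash
python3 pic.py pics/a4.png; python3 st.py
```

```text
top 230 94
scene 212 107
t 11.65 in roller mm [[-85.8 125.1 105.9]] yerr deg 0.20191011825393446 width 0.05009544961393249 F [[-1.4 -0.1 -0.5]] [-0.65  0.81  0.04  1.42 -0.04  0.92  0.21]
```

View pics/a4.png

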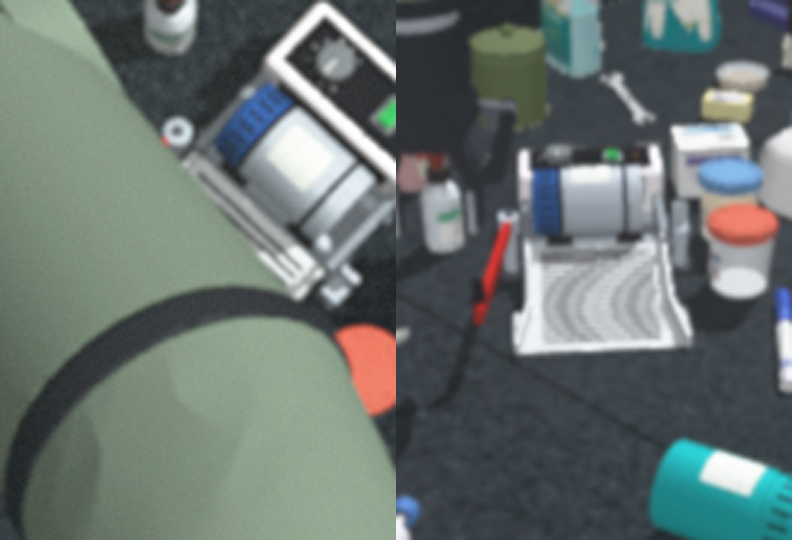

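The jar is home: square and nearly centred between the rollers, at (590,200) in the scene half. Closing the fingers and descending outside the bar.

>>> arm_command(
  delta_pos=[
    [0, 10, 0],
    [0, 10, 0],
    [0, 0, 0],
    [0, 0, 0],
    [0, 0, 0],
    [0, 0, 10],
    [0, 0, 26],
    [0, 0, 26],
  ],
  roll=[0, 0, 0, 0, 0, 0, 0, 0],
  claw=0,
)

```text
time_s: 12.65
position: [0.6321, 0.3796, 0.0423]
tool_rot: [-0.0, 0.375, 0.927, -0.0]
wrist_force: [0.6, 0.6, 0.6]
grip_width: -0.0001
finger_force: 0.0
```

```bash
python3 st.py; python3 - <<'E'
import numpy as np
for r in(.11,):
  for t in np.r_[1.69,np.arange(1.5,-.01,-.25),-.03]:
    u=np.array([-np.sin(t),-np.cos(t)]);n=np.array([np.cos(t),-np.sin(t)])
    print(round(t,2),np.round(1e3*(np.array([.0247,.076])+r*u-n*(.0035+.011*abs(n[0])+.0145*abs(n[1]))),1))
E
```

```text
t 12.65 in roller mm [[-82.3 142.1  42.3]] yerr deg -0.005951157032285437 width -0.0001058948397221967 F [[0.  0.8 0.6]] [-0.64  0.91  0.04  1.38 -0.04  0.85  0.21]
1.69 [-82.2 108.2]
1.5 [-86.4  86.9]
1.25 [-86.2  61. ]
1.0 [-79.6  34.8]
0.75 [-66.   10.1]
0.5 [-45.7 -10.9]
0.25 [-19.7 -26.2]
0.0 [ 10.2 -34. ]
-0.03 [ 13.1 -34.4]
```

>>> arm_command(
  delta_pos=[
    [0, -14, 0],
    [0, -14, 0],
    [1, -9, 0],
    [1, -9, 0],
    [2, -9, 0],
    [0, -9, 0],
    [0, -9, 0],
    [0, -8, 0],
  ],
  roll=[0, 0, 0, 0, 0, 0, 0, 0],
)

```text
time_s: 13.65
position: [0.5727, 0.3239, 0.0435]
tool_rot: [0.0, 0.375, 0.927, -0.0]
wrist_force: [1.2, 0.4, 0.9]
grip_width: -0.0001
finger_force: 0.2
```

>>> arm_command(
  delta_pos=[
    [-1, -8, 0],
    [-2, -9, 0],
    [-3, -9, 0],
    [-4, -8, 0],
    [-5, -8, 0],
    [-5, -8, 0],
    [-6, -7, 0],
    [-7, -7, 0],
  ],
  roll=[0, 0, 0, 0, 0, 0, 0, 0],
)

```text
time_s: 14.65
position: [0.5522, 0.2548, 0.0435]
tool_rot: [0.0, 0.375, 0.927, 0.0]
wrist_force: [0.2, 1.2, 0.7]
grip_width: 0.0002
finger_force: 0.2
```

```bash
python3 st.py
```

```text
t 14.65 in roller mm [[-52.9  -3.1  43.5]] yerr deg -0.0002837988146779935 width 0.00020378853631726108 F [[-0.7  1.1  0.7]] [-0.55  0.74  0.03  1.77 -0.03  0.63  0.3 ]
```

>>> arm_command(
  delta_pos=[
    [-7, -7, 0],
    [-7, -5, 0],
    [-7, -4, 0],
    [-7, -4, 0],
    [-7, -3, 0],
    [-7, -3, 0],
    [-6, -2, 0],
    [-5, -1, 0],
  ],
  roll=[0, 0, 0, 0, 0, 0, 0, 0],
)

```text
time_s: 15.65
position: [0.5703, 0.1973, 0.0435]
tool_rot: [-0.0, 0.375, 0.927, -0.0]
wrist_force: [-0.2, 0.8, -0.3]
grip_width: 0.0003
finger_force: 0.2
```

>>> arm_command(
  delta_pos=[
    [-3, -1, 0],
    [-2, 0, 0],
    [-2, 0, 0],
    [-1, 0, 0],
    [-1, 0, 0],
    [-0.5, 0, 0],
    [0, 0, 0],
    [0, 0, 0],
  ],
  roll=[0, 0, 0, 0, 0, 0, 0, 0],
)

```text
time_s: 16.65
position: [0.5763, 0.1904, 0.0435]
tool_rot: [0.0, 0.375, 0.927, 0.0]
wrist_force: [0.5, -0.2, -0.1]
grip_width: -0.0
finger_force: 0.0
```

```bash
python3 st.py
```

```text
t 16.65 in roller mm [[  9.2 -32.6  43.5]] yerr deg 0.001531874781761644 width -2.4711180981936873e-05 F [[ 0.5  0.2 -0.1]] [-0.43  0.74  0.02  1.78 -0.02  0.63  0.4 ]
```

>>> arm_command(
  delta_pos=[
    [-1, 0, 0],
    [-1, 0, 0],
    [-0.5, 0, 0],
    [-0.5, 0, 0],
    [0, 0, 0],
    [0, 0, 0],
    [0, 0, 0],
    [0, 0, 0],
  ],
  roll=[0, 0, 0, 0, 0, 0, 0, 0],
)

```text
time_s: 17.65
position: [0.5781, 0.1886, 0.0435]
tool_rot: [-0.0, 0.375, 0.927, 0.0]
wrist_force: [-3.8, 3.8, 1.8]
grip_width: -0.0003
finger_force: 2.7
```

```bash
python3 st.py
```

```text
t 17.65 in roller mm [[ 11.8 -32.6  43.5]] yerr deg 0.015079747447572345 width -0.000311264566456316 F [[-5.3  0.1  1.8]] [-0.42  0.74  0.02  1.77 -0.02  0.63  0.4 ]
```

Force has risen to 5 N, so the bar is against its catch. Withdrawing, lifting and moving clear for a last look.

>>> arm_command(
  delta_pos=[
    [3, 0, 0],
    [8, 0, 0],
    [15, 0, 0],
    [15, 0, -20],
    [30, 0, -40],
    [40, 0, -40],
    [40, 0, -40],
    [40, 0, -20],
  ],
  roll=[0, 0, 0, 0, 0, 0, 0, 0],
)

```text
time_s: 18.65
position: [0.4399, 0.3229, 0.2056]
tool_rot: [0.0, 0.375, 0.927, 0.001]
wrist_force: [0.3, 0.5, -0.1]
grip_width: 0.0002
finger_force: 0.0
```

>>> arm_command(
  delta_pos=[
    [40, 20, 0],
    [40, 20, 0],
    [30, 20, 0],
    [0, 0, 0],
    [0, 0, 0],
    [0, 0, 0],
    [0, 0, 0],
    [0, 0, 0],
  ],
  roll=[0, 0, 0, 0, 0, 0, 0, 0],
)

```text
time_s: 19.65
position: [0.4042, 0.4405, 0.2036]
tool_rot: [0.0, 0.376, 0.927, 0.0]
wrist_force: [-0.2, -0.0, -0.1]
grip_width: 0.0002
finger_force: 0.0
```

```bash
python3 pic.py pics/a5.png; python3 st.py
```

```text
top 230 94
scene 212 107
t 19.75 in roller mm [[-288.6   27.3  203.5]] yerr deg -0.020251079737533928 width 0.00036277937911912306 F [[ 0.4  0.9 -0.5]] [-0.94  0.51  0.02  1.7  -0.01  0.93 -0.12]
```

View pics/a5.png

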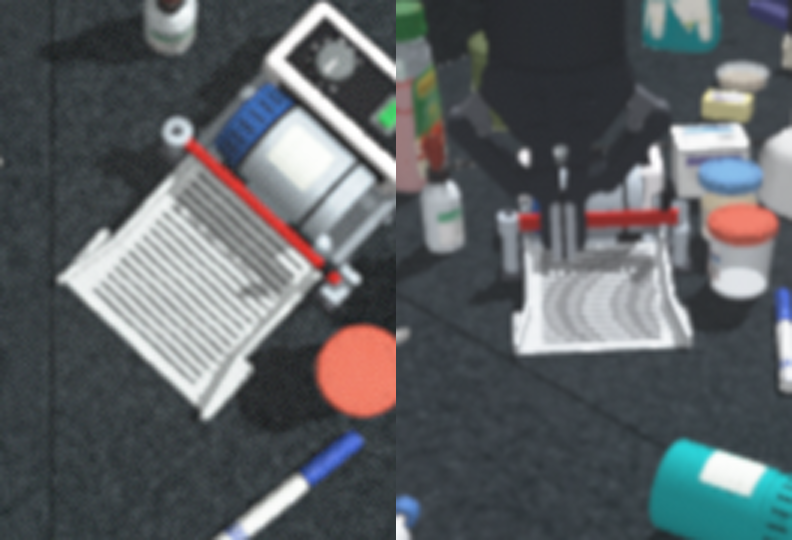

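The bar lies straight across the lane, from (178,130) to its catch at (335,280). The jar is home behind it and the robot is clear, so I'm handing in.

```bash
python3 -c "
from rig import bot
print(bot.finish_job())"
```

```text
the job is handed in; nothing more can be done
None
```

The jar was rolled up the ramp and lies home between the rollers, the red bar is closed against its catch, the arm is clear, and the job was handed in at about 20 s; the hand-in returned no verdict.

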